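Clear the butter former's catch tray and close its drain

TASK

The butter former has finished its run. First take every wrapped butter brick out of its catch tray and lay them all in the wooden crate in a single layer, none on top of another; then, with the tray empty, screw the tray's drain plug in clockwise until it is good and snug, about as tight as fingers would make it without forcing it, so that the tray can be filled with washing water. Do not push the glass and ceramic jars about or knock them over.

Things in the scene. Friction and masses are not known exactly. Their poses are not given: they have to be found in the camera images.
- former: the white butter former with its low dark steel catch tray, fixed to the table. Origin on the table top under the tray's centre; z up. The tray is 320 (x) x 340 (y) mm outside; its floor is 40 mm above the table and its rim, 4 mm thick, stands only 10 mm above that floor.
- housing (a point): foot of the near face of the machine's white housing at the tray's +y end, 210 mm from the tray's centre, axes as the former's. The housing is 260 (x) x 220 (y) x 240 mm high, with a hopper on it up to 332 mm.
- drain: the drain boss in the tray's floor, a steel disc of radius 25 mm that rises 10 mm; it stands 95 mm to -x and 100 mm to -y of the tray's centre. Origin at its centre on the tray floor. The drain plug stands in it.
- plug: the steel wing of the drain plug, which is already started in its thread and cannot be pulled out. A bar 66 long (its x) x 14 thick (its y) x 30 mm tall, to be gripped across the 14 mm from above. Under it is a hub of radius 17, so keep fingertips above the bar's underside. Origin: centre of the bar, on the screw axis, 80 mm above the table; z up. It stays at this height as it turns.
- screw: the hidden lower end of the plug, in the boss. Turned clockwise from above it runs with an even drag (0.25 to 0.3 N m) for 1 to 4.2 rad, different each time, until it bites on its seat; then it grows stiffer by 0.8 to 1 N m per rad, with no fixed stop. Snug once 0.5 N m has been reached; 0.6 to 1.2 is right, 1.6 is forcing it.
- seat: the hidden seat deep in the boss on which the screw bites; it cannot be seen, and its depth varies. The plug is a little springy: let go when tight, the wing turns back by itself by about 0.1 to 0.5 rad and the plug stays tight; it then takes only that much turning to feel the same torque again.
- crate: open wooden crate, fixed to the table, 300 x 300 x 65 mm high outside, walls and floor 10 mm thick (inside 280 x 280 mm, 55 deep). Origin on the table under its centre; z up.
- brick0: a butter brick in white paper, 50 (x) x 70 (y) x 40 mm (z), about 130 g, firm. Origin at its centre. At the start it lies flat in the catch tray. Four to six of brick0..brick5 are present.
- brick1: a butter brick in white paper, 50 (x) x 70 (y) x 40 mm (z), about 130 g, firm. Origin at its centre. At the start it lies flat in the catch tray. Four to six of brick0..brick5 are present.
- brick2: a butter brick in white paper, 50 (x) x 70 (y) x 40 mm (z), about 130 g, firm. Origin at its centre. At the start it lies flat in the catch tray. Four to six of brick0..brick5 are present.
- brick3: a butter brick in white paper, 50 (x) x 70 (y) x 40 mm (z), about 130 g, firm. Origin at its centre. At the start it lies flat in the catch tray. Four to six of brick0..brick5 are present.
- brick4: a butter brick in white paper, 50 (x) x 70 (y) x 40 mm (z), about 130 g, firm. Origin at its centre. At the start it lies flat in the catch tray. Four to six of brick0..brick5 are present.
- brick5: a butter brick in white paper, 50 (x) x 70 (y) x 40 mm (z), about 130 g, firm. Origin at its centre. At the start it lies flat in the catch tray. Four to six of brick0..brick5 are present.
- flour_jar: white ceramic jar, radius 50, 170 mm high, beyond the tray; a bystander. Origin at its underside.
- sugar_jar: amber glass jar, radius 42, 100 mm high, beyond the gap between tray and crate; a bystander. Origin at its underside.

How it is judged (in metres and radians):
On the way, in this order (a step that is already met when the one before it is completed fails the run):
1. every butter brick lies in the crate in a single layer, let go (x of brick0 in the frame of crate between -0.14 and 0.14 m and y of brick0 in the frame of crate between -0.14 and 0.14 m and z of brick0 in the frame of crate between 0.015 and 0.056 m and linear speed of each of brick0, brick1, brick2, brick3, brick4, brick5 below 0.03 m/s and contact force between each of brick0, brick1, brick2, brick3, brick4, brick5 and the fingers below 0.1 N and x of brick1 in the frame of crate between -0.14 and 0.14 m and y of brick1 in the frame of crate between -0.14 and 0.14 m and z of brick1 in the frame of crate between 0.015 and 0.056 m and x of brick2 in the frame of crate between -0.14 and 0.14 m and y of brick2 in the frame of crate between -0.14 and 0.14 m and z of brick2 in the frame of crate between 0.015 and 0.056 m and x of brick3 in the frame of crate between -0.14 and 0.14 m and y of brick3 in the frame of crate between -0.14 and 0.14 m and z of brick3 in the frame of crate between 0.015 and 0.056 m and x of brick4 in the frame of crate between -0.14 and 0.14 m and y of brick4 in the frame of crate between -0.14 and 0.14 m and z of brick4 in the frame of crate between 0.015 and 0.056 m and x of brick5 in the frame of crate between -0.14 and 0.14 m and y of brick5 in the frame of crate between -0.14 and 0.14 m and z of brick5 in the frame of crate between 0.015 and 0.056 m), for 0.2 s.
2. then the drain plug is screwed down snug on its seat (contact force between screw and seat above 45 N), for 0.2 s.
At the end, for the whole second after the job is handed in: Every brick that is present is at rest in the crate in a single layer (its centre inside the walls and less than 56 mm above the table), and the drain plug sits still, pressed on its seat by more than 45 N, which it keeps once it has been turned with 0.5 N m (x of brick0 in the frame of crate between -0.14 and 0.14 m and y of brick0 in the frame of crate between -0.14 and 0.14 m and z of brick0 in the frame of crate between 0.015 and 0.056 m and linear speed of each of brick0, brick1, brick2, brick3, brick4, brick5 below 0.03 m/s and x of brick1 in the frame of crate between -0.14 and 0.14 m and y of brick1 in the frame of crate between -0.14 and 0.14 m and z of brick1 in the frame of crate between 0.015 and 0.056 m and x of brick2 in the frame of crate between -0.14 and 0.14 m and y of brick2 in the frame of crate between -0.14 and 0.14 m and z of brick2 in the frame of crate between 0.015 and 0.056 m and x of brick3 in the frame of crate between -0.14 and 0.14 m and y of brick3 in the frame of crate between -0.14 and 0.14 m and z of brick3 in the frame of crate between 0.015 and 0.056 m and x of brick4 in the frame of crate between -0.14 and 0.14 m and y of brick4 in the frame of crate between -0.14 and 0.14 m and z of brick4 in the frame of crate between 0.015 and 0.056 m and x of brick5 in the frame of crate between -0.14 and 0.14 m and y of brick5 in the frame of crate between -0.14 and 0.14 m and z of brick5 in the frame of crate between 0.015 and 0.056 m and contact force between screw and seat above 45 N and angular speed of plug below 0.1 rad/s); the robot touches nothing.
It fails at once if a jar is knocked over or pushed more than 5 cm (angle between any of flour_jar, sugar_jar's own z axis and vertical above 0.6 rad or distance of any of flour_jar, sugar_jar from where it was at the start of the episode above 0.05 m).
It fails at once if the drain plug is forced (pressed on its seat by more than 300 N, over 1.6 N m) (contact force between screw and seat above 300 N).
Of brick0, brick1, brick2, brick3, brick4, brick5 only 4 to 6 are there at a start; the rules pass over those that are not, and their reading is None.
At some moment in a run one of brick0, brick1, brick2, brick3, brick4, brick5 may be knocked a few centimetres aside while the robot is not near it.
Once in a run the grip may slacken for a moment while it holds something.
It also fails if it takes over 210 s, if anything falls off the work surface, if the arm or the gripper's body presses on something with over 40 N, if the wrist force passes 120 N, or if a joint passes its speed limit or range.

ROBOT

A 6-joint arm with a two-finger parallel gripper is mounted at the origin on the work surface. World frame = base frame: x ahead of the robot, y to its left, z up, the work surface at z = 0. Lengths are in mm, angles in rad, forces in N, time in s.
With the tool pointing down it reaches from about 350 to 875 mm from the base axis. Payload 4.2 kg.
Tool frame: the origin (TCP) lies between the finger pads; the fingertips stand 17 mm ahead of it and the grasp point (between the pads) lies 2 mm behind it; z points along the fingers, y is the line along which they close (so a half turn about z gives the same grasp; the last joint's range is limited). The gripper opens to 85 mm and grips with 20 to 120 N. Pads are 22 mm wide; open, the fingers measure 114 mm over their backs; the gripper's body (76 mm by 85 mm) begins 54 mm behind the grasp point. The pads swing forward as they close: fully open they stand 13 mm farther back than shut.
Start: joints at [-0.845, 0.385, 0.008, 0, -1.194, -0.259], TCP at [281.281, -558.104, 248.312] pointing down, gripper open.
Joint ranges: [-3.14, 3.14], [-1.21, 2.06], [-1.07, 1.41], [-3.16, 2.05], [-2.99, -0.16], [-3.1, 3.1]. Speed limits (rad/s): [2.79, 2.79, 3.14, 3.14, 3.14, 3.14].

INTERFACE

Orientations are given as a unit quaternion [x, y, z, w].
In Python, from bench import arm gives the robot as it stands.
- The arm moves only by the shell command python3 jog.py 'ROWS' [OPENING]. ROWS is rows parted by semicolons, their numbers by spaces, 1 to 10 of them, each of 6 numbers: dx, dy, dz in mm, then a rotation vector rx, ry, rz in rad; each row is the pose to reach, as a shift and turn from the pose commanded when the command began, along the tool's axes at that moment; what a row does not reach only later rows make up. A row lasts 1/10 s, in which the tool goes at most 50 mm and 0.15 rad, less where a joint would pass 70% of its speed; a pose out of reach is approached as far as the arm can. OPENING is the finger opening in mm, set as the command begins (- or left out keeps the last). The fingers move at their own pace and stop on an object; the grip force is fixed at half the most. Time passes only in rows, so rows that do not move let the fingers close. It prints the time, the measured TCP pose, the force, the opening and the grip force at its end.
- arm.read_state(): the state, without advancing time (a new reading comes with each control period).
- arm.get_image(name): name is "scene" or "top" or "wrist"; returns the picture (420x560x3 uint8, blue, green, red); there is no depth.
- arm.get_calibration(name): a dict with "K" (3x3 intrinsics, pixels), "rvec" (rotation vector, rad) and "tvec" (3), from world to camera coordinates, as OpenCV has them. Camera axes: x right, y down, z forward; pixel columns grow to the right and rows downward; lengths in mm; the calibration is good to about 2 mm. A picture is of the moment at which its call begins: read the wrist's pose just before it. get_calibration takes no time and is no camera call; for the wrist camera it gives the pose at the moment of the call.
- arm.job_done(): hands the job in; it is judged then, once.
The state is a dict: "clock": time; "joints": joint angles; "joint_vel": joint speeds; "joint_efforts": joint torques, N m; "position": TCP position; "ee_rot": TCP orientation; "contact_force": force on the tool from outside, world axes, zero at the start; "wrist_torque": the same for the moment, N m; "gripper_width": finger opening in mm; "grasp_force": force on a finger pad.
Only numpy, scipy, OpenCV 4.12 (cv2) and the standard library are available. Lean on these libraries where they do the work, as an engineer would, in place of code of your own. Each camera call takes 0.05 s, during which the arm holds its last target. There are 200 camera calls.

## Working session

There is one attempt and no reset: what is moved stays moved. The work goes in short steps, Python scripts to look and compute and a shell command to move; the robot and the scene stay as the last step left them, time stands still between calls to the robot, and variables do not carry over. Pictures are saved under pics/ and viewed, at most 14 in all, crops included, and the job is handed in when it is done.

```bash
ls; mkdir -p pics; python3 - <<'E'
from bench import arm
import cv2
for n in("top","scene"):
    cv2.imwrite(f"pics/{n}0.png",arm.get_image(n)); c=arm.get_calibration(n); print(n,c)
s=arm.read_state(); print(s)
E
```

```text
bench.py
jog.py
pics
top {'K': array([[386.54882203,   0.        , 276.53686698],
       [  0.        , 386.54882203, 208.27785168],
       [  0.        ,   0.        ,   1.        ]]), 'rvec': array([ 2.14020999, -2.14031608,  0.20813333]), 'tvec': array([ 94.00297335, 605.43657951, 871.07861656])}
scene {'K': array([[438.0920661 ,   0.        , 284.13632691],
       [  0.        , 438.0920661 , 209.25834792],
       [  0.        ,   0.        ,   1.        ]]), 'rvec': array([ 1.99104331,  0.86051608, -0.48042382]), 'tvec': array([-512.35587956, -136.16773368, 1438.28718334])}
{'clock': 0.1, 'joints': array([-8.45461740e-01,  3.85491361e-01,  6.78651502e-03, -4.33882440e-04,
       -1.19400565e+00, -2.58627692e-01]), 'joint_vel': array([ 4.43026873e-04, -2.10389885e-03,  3.69613396e-03,  7.50709187e-04,
       -1.03318414e-03,  2.02144685e-05]), 'joint_efforts': array([-7.74627224e-04, -3.93319666e+01,  1.88929331e+01,  4.19787258e+00,
       -2.60412089e-03, -7.81985932e-06]), 'position': array([ 281.03630571, -557.71446853,  247.33344598]), 'ee_rot': array([-2.31163418e-01,  9.72914445e-01,  9.38825075e-04, -2.74369853e-04]), 'contact_force': array([ 0.2296901 ,  0.35916931, -0.45088957]), 'wrist_torque': array([0.00645814, 0.00212578, 0.02237937]), 'grasp_force': 0.0, 'gripper_width': 85.3977251241969}
```
View pics/top0.png

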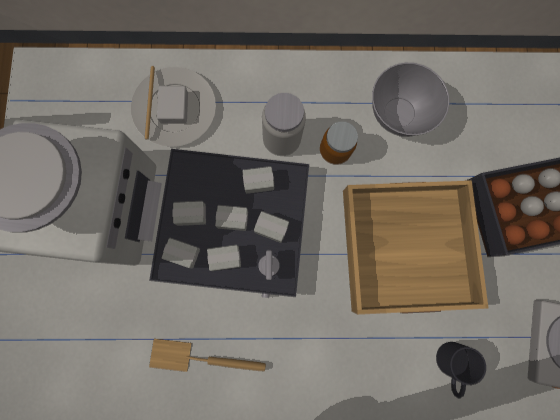

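View pics/scene0.png

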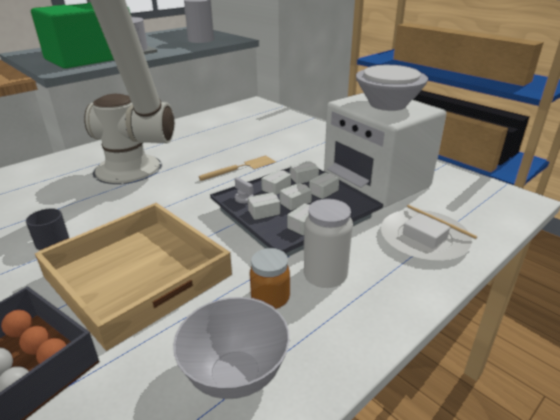

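Top view: six bricks in the dark tray at about (258,180), (189,213), (232,217), (271,226), (180,254), (223,258). The plug is at (268,265), the crate centre at (416,247), and the jars at (285,120) and (340,140).

```bash
cat > h.py <<'E'
import numpy as np, cv2
from scipy.spatial.transform import Rotation as R
from bench import arm
def cast(c,uv,z):
    M=cv2.Rodrigues(c["rvec"])[0]; C=-M.T@c["tvec"]
    p=cv2.undistortPoints(np.float64(uv).reshape(-1,1,2),c["K"],None).reshape(-1,2)
    d=np.c_[p,np.ones(len(p))]@M
    return C+d*((z-C[2])/d[:,2])[:,None]
def proj(c,P): return cv2.projectPoints(np.float64(P).reshape(-1,1,3),c["rvec"],c["tvec"],c["K"],None)[0].reshape(-1,2)
def quads(im,c,mask,z,amin=150):
    out=[]
    for k in cv2.findContours(mask,cv2.RETR_EXTERNAL,cv2.CHAIN_APPROX_NONE)[0]:
        if cv2.contourArea(k)<amin: continue
        P=cast(c,k.reshape(-1,2),z)[:,:2]
        (cx,cy),(w,h),a=cv2.minAreaRect(np.float32(P))
        if w<h: w,h,a=h,w,a+90   # a: direction of the long side (deg)
        out.append((cx,cy,w,h,(a+90)%180-90,k.reshape(-1,2).mean(0)))
    return out
def show(q):
    for o in q: print("xy %.0f %.0f  size %.0fx%.0f  long dir %.1f deg px %s"%(*o[:5],o[5].round()))
def to_tool(target,yaw):
    """yaw deg: world direction of tool y. prints shift in tool axes and turn about tool z, tool pointing down"""
    s=arm.read_state(); T=R.from_quat(s["ee_rot"])
    y=T.as_matrix()[:,1]; cur=np.degrees(np.arctan2(y[1],y[0]))
    d=(yaw-cur+90)%180-90
    print("at",s["position"].round(1),"tooly %.1f"%cur,"t %.2f"%s["clock"],"shift",T.inv().apply(np.array(target)-s["position"]).round(1),"rz %.3f"%-np.radians(d), "q6 %.2f q1 %.2f"%(s["joints"][5],s["joints"][0]))
    print("tilt x,y", T.as_matrix()[:2,2].round(4))
E
python3 - <<'E'
from h import *
im=cv2.imread("pics/top0.png"); c=arm.get_calibration("top")
M=cv2.Rodrigues(c["rvec"])[0]; print("cam",(-M.T@c["tvec"]).round())
g=cv2.cvtColor(im,cv2.COLOR_BGR2GRAY); hsv=cv2.cvtColor(im,cv2.COLOR_BGR2HSV)
for (u,v) in [(258,180),(189,213),(232,217),(271,226),(180,254),(223,258)]:
    print(g[v-16:v+17:4,u], g[v,u-20:u+21:4])
# tray corners, rim z=50 ; crate top z=65
print("tray",cast(c,[(172,150),(309,164),(297,295),(151,281)],50)[:,:2].round())
print("crate",cast(c,[(347,186),(472,181),(487,305),(356,313)],65)[:,:2].round())
print("plug",cast(c,[(268,254),(268,277)],95).round())
big=cv2.resize(im[140:310,140:320],None,fx=4,fy=3.5,interpolation=cv2.INTER_CUBIC); cv2.imwrite("pics/tray0.png",cv2.resize(im[140:310,140:320],None,fx=3.5,fy=3.5,interpolation=cv2.INTER_CUBIC)[:600])
E
```

```text
cam [446. 113. 960.]
[ 50 119 138 140 141 134 108  46  49] [ 38  38 140 140 140 141 140 140 137  39  37]
[ 37  57  99 101 100  97  95  44  38] [ 38 100 101 101 101 100 101 101 101  66  40]
[ 37  38 111 141 141 123 136  59  51] [ 39 100 102 102 140 141 141 141 140  39  36]
[ 52  56 139 141 142 139 135  75  52] [ 39 130 134 141 141 142 142 141 139  96  38]
[ 38  96  97 101 102  98 137  51  51] [ 37  97  95 100 102 102 101 101 101  74  38]
[ 52  79 139 142 141 133 133  52  52] [ 38  85 142 142 142 141 142 141 142  96  39]
tray [[750. 349.]
 [716.  14.]
 [403.  47.]
 [435. 383.]]
crate [[ 657.  -74.]
 [ 671. -376.]
 [ 380. -385.]
 [ 364.  -84.]]
plug [[494. 114.  95.]
 [444. 114.  95.]]
```

View pics/tray0.png

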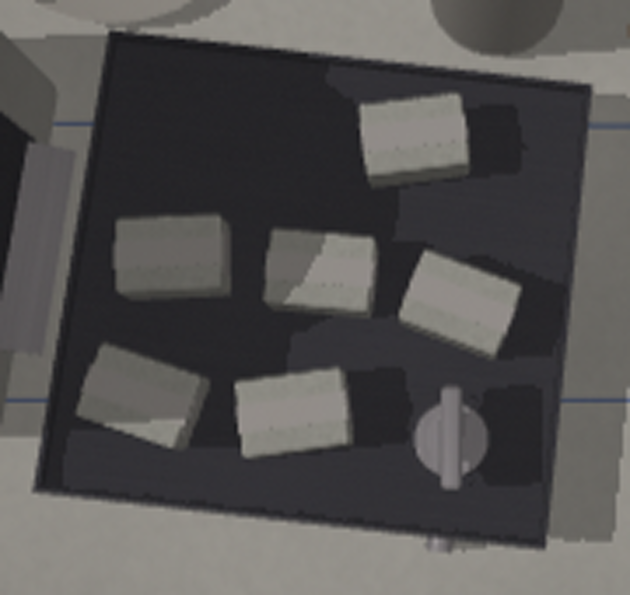

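The tray crop confirms the six bricks, all with the long side roughly along world y. Three are in partial shadow. The plug wing lies along world x at crop (451,437).

```bash
cat >> h.py <<'E'
def bricks(im,c,z=80,th=84):
    g=cv2.cvtColor(im,cv2.COLOR_BGR2GRAY)
    box=proj(c,[[576+a*.995+b*.1,198-a*.1+b*.995,50] for a,b in((-150,-160),(150,-160),(150,160),(-150,160))])
    m=np.zeros_like(g); cv2.fillConvexPoly(m,np.int32(box),255); m[g<th]=0
    return quads(im,c,m,z)
E
python3 - <<'E'
from h import *
im=cv2.imread("pics/top0.png"); c=arm.get_calibration("top")
show(bricks(im,c))
# jars: base centre estimates, silhouettes eyeballed: lids
print("lids flour",cast(c,[(286,105)],170).round(),"sugar",cast(c,[(344,132)],100).round())
print("crate inner floor",cast(c,[(365,302),(474,299),(462,192),(357,196)],10)[:,:2].round())
to_tool([576,198,150],0)
E
```

```text
xy 471 114  size 53x46  long dir -38.3 deg px [268. 265.]
xy 488 215  size 72x49  long dir -82.0 deg px [223. 257.]
xy 498 315  size 72x48  long dir 70.7 deg px [179. 253.]
xy 559 107  size 71x50  long dir 68.9 deg px [271. 226.]
xy 580 199  size 70x49  long dir 86.5 deg px [231. 217.]
xy 592 298  size 70x47  long dir -89.9 deg px [188. 212.]
xy 673 138  size 71x49  long dir -82.5 deg px [258. 178.]
lids flour [[813.  75. 170.]] sugar [[779. -64. 100.]]
crate inner floor [[ 384. -119.]
 [ 390. -385.]
 [ 656. -378.]
 [ 645. -110.]]
at [ 281.  -557.7  247.3] tooly 116.7 t 0.10 shift [-603.4  542.1   98.3] rz -1.104 q6 -0.26 q1 -0.85
tilt x,y [-0.001   0.0017]
```

```bash
python3 - <<'E'
from h import *
im=cv2.imread("pics/top0.png"); c=arm.get_calibration("top")
h=cv2.cvtColor(im,cv2.COLOR_BGR2HSV); m=cv2.inRange(h,(8,70,60),(25,255,255)); m[:, :340]=0; m[:170]=0; m[320:]=0
m=cv2.morphologyEx(m,cv2.MORPH_OPEN,np.ones((3,3)))
show(sorted(quads(im,c,m,65,2000),key=lambda o:-o[2])[:2])
cv2.imwrite("pics/crate0.png",cv2.resize(im[170:325,335:500],None,fx=3.8,fy=3.8,interpolation=cv2.INTER_CUBIC))
E
```

```text
xy 517 -225  size 313x302  long dir -87.7 deg px [414. 248.]
```

View pics/crate0.png

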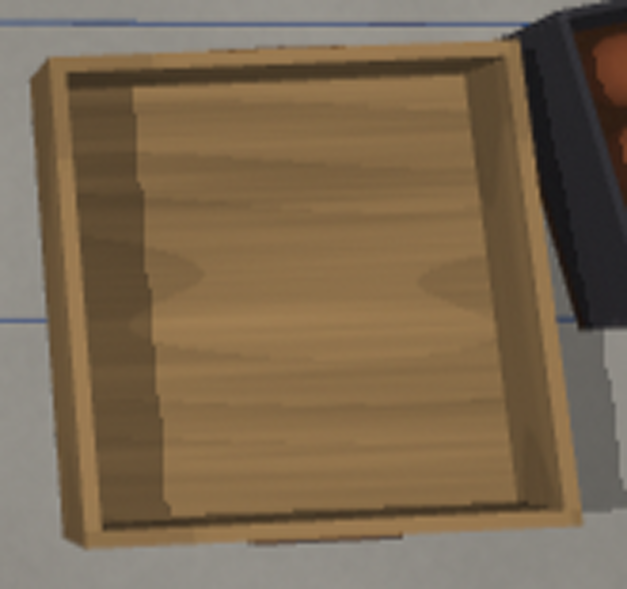

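The crate's inside is clear. Rim corners are at crop (50,58), (519,40), (581,522) and (87,547), so the centre is about (518,-232) with a yaw of about 2°. Next I plan the first pick and place.

```bash
cat >> h.py <<'E'
def plan(*wps):
    """wps: (x,y,z,yaw deg of tool y); prints each leg in the axes of the pose before it (tool down)"""
    s=arm.read_state(); p=s["position"]; y=R.from_quat(s["ee_rot"]).as_matrix()[:,1]; cur=np.arctan2(y[1],y[0])
    print("t %.2f"%s["clock"],"at",p.round(1),"yaw %.1f"%np.degrees(cur),"width %.1f grip %.1f"%(s["gripper_width"],s["grasp_force"]),"F",s["contact_force"].round(1))
    for w in wps:
        Y=np.array([np.cos(cur),np.sin(cur),0]); Z=np.array([0,0,-1.]); X=np.cross(Y,Z)
        d=(np.radians(w[3])-cur+np.pi/2)%np.pi-np.pi/2; v=np.array(w[:3])-p
        print(w,"->",np.array([v@X,v@Y,v@Z]).round(1),"rz %.3f"%-d,"rows %.1f"%max(np.linalg.norm(v)/50,abs(d)/.15))
        p=np.array(w[:3],float); cur+=d
def bricks_now(name=None):
    im=arm.get_image("top")
    if name: cv2.imwrite(f"pics/{name}.png",im)
    q=bricks(im,arm.get_calibration("top")); show(q); return q
E
python3 -c "
from h import *
plan((390,-150,200,188),(488,215,150,188),(488,215,62,188))"
```

```text
t 0.10 at [ 281.  -557.7  247.3] yaw 116.7 width 85.4 grip 0.0 F [ 0.2  0.4 -0.5]
(390, -150, 200, 188) -> [-280.7  315.1   47.3] rz -1.244 rows 8.5
(488, 215, 150, 188) -> [-347.8 -147.8   50. ] rz -0.000 rows 7.6
(488, 215, 62, 188) -> [ 0.  0. 88.] rz -0.000 rows 1.8
```

```bash
Z='-281 315 47 0 0 -1.244'; python3 jog.py '-281 315 47 0 0 -1.244;-281 315 47 0 0 -1.244;-281 315 47 0 0 -1.244;-281 315 47 0 0 -1.244;-281 315 47 0 0 -1.244;-281 315 47 0 0 -1.244;-281 315 47 0 0 -1.244;-281 315 47 0 0 -1.244;-281 315 47 0 0 -1.244;-281 315 47 0 0 -1.244' 74
python3 jog.py '-348 -148 50 0 0 0;-348 -148 50 0 0 0;-348 -148 50 0 0 0;-348 -148 50 0 0 0;-348 -148 50 0 0 0;-348 -148 50 0 0 0;-348 -148 50 0 0 0;-348 -148 50 0 0 0;-348 -148 50 0 0 0;-348 -148 50 0 0 0'
python3 -c "
from h import *
plan((488,215,62,188))"
```

```text
clock: 1.1
position: [390.6, -148.0, 200.9]
ee_rot: [0.757, -0.654, -0.0, 0.0]
contact_force: [0.0, -0.1, -0.3]
gripper_width: 74.1
grasp_force: 0.0
clock: 2.1
position: [488.3, 214.5, 150.5]
ee_rot: [0.755, -0.656, -0.0, 0.001]
contact_force: [0.3, 0.4, 0.5]
gripper_width: 74.4
grasp_force: 0.0
t 2.10 at [488.3 214.5 150.5] yaw -172.0 width 74.4 grip 0.0 F [0.3 0.4 0.5]
(488, 215, 62, 188) -> [-0.5  0.2 88.5] rz 0.000 rows 1.8
```

```bash
python3 jog.py '0 0 40 0 0 0;0 0 70 0 0 0;0 0 88 0 0 0;0 0 88 0 0 0'
python3 jog.py '0 0 0 0 0 0;0 0 0 0 0 0;0 0 0 0 0 0;0 0 0 0 0 0;0 0 0 0 0 0' 0
python3 jog.py '0 0 -30 0 0 0;0 0 -60 0 0 0;0 0 -100 0 0 0;0 0 -100 0 0 0'
python3 -c "
from h import *
plan((550,-40,150,182),(608,-291,150,182),(608,-291,34,182))"
```

```text
clock: 2.5
position: [486.8, 211.9, 61.1]
ee_rot: [0.754, -0.657, -0.001, 0.003]
contact_force: [0.5, 0.1, 0.4]
gripper_width: 74.4
grasp_force: 0.0
clock: 3.0
position: [489.3, 215.2, 65.0]
ee_rot: [0.755, -0.656, 0.001, -0.001]
contact_force: [0.4, -1.5, 6.9]
gripper_width: 49.0
grasp_force: 63.9
clock: 3.4
position: [491.2, 216.9, 169.2]
ee_rot: [0.755, -0.655, 0.002, -0.006]
contact_force: [-0.1, 0.9, -1.4]
gripper_width: 49.0
grasp_force: 63.2
t 3.40 at [491.2 216.9 169.2] yaw -171.9 width 49.0 grip 63.2 F [-0.1  0.9 -1.4]
(550, -40, 150, 182) -> [262.6 -22.   19.2] rz 0.106 rows 5.3
(608, -291, 150, 182) -> [252.9 -49.2   0. ] rz -0.000 rows 5.2
(608, -291, 34, 182) -> [  0.   0. 116.] rz -0.000 rows 2.3
```

```bash
python3 jog.py '263 -22 10 0 0 0.106;263 -22 10 0 0 0.106;263 -22 10 0 0 0.106;263 -22 10 0 0 0.106;263 -22 10 0 0 0.106;263 -22 10 0 0 0.106'
python3 jog.py '253 -49 9 0 0 0;253 -49 9 0 0 0;253 -49 9 0 0 0;253 -49 9 0 0 0;253 -49 9 0 0 0;253 -49 9 0 0 0;253 -49 9 0 0 0;253 -49 9 0 0 0'
python3 -c "
from h import *
plan((608,-291,36,182))"
```

```text
clock: 4.0
position: [546.6, -46.2, 152.4]
ee_rot: [0.717, -0.697, -0.0, 0.001]
contact_force: [0.2, 0.2, -2.4]
gripper_width: 49.3
grasp_force: 63.1
clock: 4.8
position: [604.0, -292.5, 143.6]
ee_rot: [0.719, -0.695, -0.001, 0.0]
contact_force: [-0.2, -0.2, -2.1]
gripper_width: 49.4
grasp_force: 63.1
t 4.80 at [ 604.  -292.5  143.6] yaw -178.0 width 49.4 grip 63.1 F [-0.2 -0.2 -2.1]
(608, -291, 36, 182) -> [ -1.4  -4.  107.6] rz -0.001 rows 2.2
```

```bash
python3 jog.py '-1 -4 30 0 0 0;-1 -4 65 0 0 0;-1 -4 95 0 0 0;-1 -4 108 0 0 0;-1 -4 108 0 0 0;-1 -4 108 0 0 0'
python3 jog.py '0 0 0 0 0 0;0 0 0 0 0 0;0 0 0 0 0 0' 62
python3 jog.py '0 0 -25 0 0 0;0 0 -70 0 0 0;0 0 -115 0 0 0;0 0 -115 0 0 0'
python3 -c "
from h import *
bricks_now()
plan((590,-50,150,176),(580,199,150,176),(580,199,66,176))"
```

```text
clock: 5.4
position: [609.3, -291.3, 37.4]
ee_rot: [0.72, -0.694, 0.001, -0.0]
contact_force: [1.3, 0.6, -1.2]
gripper_width: 49.2
grasp_force: 63.9
clock: 5.7
position: [608.8, -292.6, 37.0]
ee_rot: [0.719, -0.695, 0.001, -0.0]
contact_force: [0.1, 0.2, 0.2]
gripper_width: 62.1
grasp_force: 0.0
clock: 6.1
position: [612.5, -294.3, 160.1]
ee_rot: [0.719, -0.695, 0.007, -0.003]
contact_force: [-0.2, 0.4, 1.1]
gripper_width: 61.9
grasp_force: 0.0
xy 471 114  size 52x47  long dir -40.3 deg px [268. 265.]
xy 498 315  size 72x48  long dir 71.7 deg px [179. 253.]
xy 559 107  size 71x50  long dir 68.9 deg px [271. 226.]
xy 580 199  size 71x50  long dir 86.5 deg px [231. 217.]
xy 592 298  size 70x47  long dir -89.9 deg px [188. 212.]
xy 673 138  size 71x50  long dir -83.9 deg px [258. 178.]
t 6.15 at [ 610.7 -293.3  156.3] yaw -178.0 width 62.0 grip 0.0 F [ 0.2 -0.1 -0.6]
(590, -50, 150, 176) -> [-243.9   12.3    6.3] rz 0.104 rows 4.9
(580, 199, 150, 176) -> [-247.7   27.3    0. ] rz -0.000 rows 5.0
(580, 199, 66, 176) -> [ 0.  0. 84.] rz -0.000 rows 1.7
```

```bash
python3 jog.py '-244 12 6 0 0 0.104;-244 12 6 0 0 0.104;-244 12 6 0 0 0.104;-244 12 6 0 0 0.104;-244 12 6 0 0 0.104;-244 12 6 0 0 0.104' 74
python3 jog.py '-248 27 0 0 0 0;-248 27 0 0 0 0;-248 27 0 0 0 0;-248 27 0 0 0 0;-248 27 0 0 0 0;-248 27 0 0 0 0;-248 27 0 0 0 0' |grep pos
python3 jog.py '0 0 30 0 0 0;0 0 60 0 0 0;0 0 84 0 0 0;0 0 84 0 0 0;0 0 84 0 0 0' |grep -E 'pos|con'
python3 jog.py '0 0 0 0 0 0;0 0 0 0 0 0;0 0 0 0 0 0;0 0 0 0 0 0;0 0 0 0 0 0' 0 |grep -E 'pos|con'
python3 jog.py '0 0 -30 0 0 0;0 0 -60 0 0 0;0 0 -90 0 0 0;0 0 -90 0 0 0;0 0 -90 0 0 0'
python3 -c "
from h import *
plan((550,-40,150,182),(520,-294,150,182),(520,-294,36,182))"
```

```text
clock: 6.75
position: [587.2, -44.6, 144.5]
ee_rot: [-0.684, 0.729, 0.001, -0.0]
contact_force: [0.1, 0.4, 0.7]
gripper_width: 74.2
grasp_force: 0.0
position: [578.0, 200.8, 144.2]
position: [578.9, 198.8, 61.3]
contact_force: [0.0, 0.4, 0.7]
position: [579.8, 200.7, 63.4]
contact_force: [0.3, -2.3, 5.7]
clock: 8.95
position: [578.1, 200.3, 151.6]
ee_rot: [-0.682, 0.732, 0.0, 0.0]
contact_force: [-0.2, -0.4, -1.8]
gripper_width: 49.1
grasp_force: 63.2
t 8.95 at [578.1 200.3 151.6] yaw 176.0 width 49.1 grip 63.2 F [-0.2 -0.4 -1.8]
(550, -40, 150, 182) -> [241.7  11.1   1.6] rz -0.105 rows 4.8
(520, -294, 150, 182) -> [252.8  38.8   0. ] rz -0.000 rows 5.1
(520, -294, 36, 182) -> [  0.   0. 114.] rz -0.000 rows 2.3
```

```bash
python3 jog.py '242 11 2 0 0 -0.105;242 11 2 0 0 -0.105;242 11 2 0 0 -0.105;242 11 2 0 0 -0.105;242 11 2 0 0 -0.105;242 11 2 0 0 -0.105' |grep grasp
python3 jog.py '253 39 0 0 0 0;253 39 0 0 0 0;253 39 0 0 0 0;253 39 0 0 0 0;253 39 0 0 0 0;253 39 0 0 0 0;253 39 0 0 0 0;253 39 0 0 0 0' 
python3 -c "
from h import *
plan((520,-294,36,182))"
```

```text
grasp_force: 42.9
clock: 10.35
position: [520.2, -293.5, 148.1]
ee_rot: [0.72, -0.694, -0.001, 0.0]
contact_force: [-0.5, -0.2, -1.6]
gripper_width: 48.9
grasp_force: 67.2
t 10.35 at [ 520.2 -293.5  148.1] yaw -178.0 width 48.9 grip 67.2 F [-0.5 -0.2 -1.6]
(520, -294, 36, 182) -> [  0.5   0.2 112.1] rz 0.001 rows 2.2
```

```bash
python3 jog.py '0 0 30 0 0 0;0 0 65 0 0 0;0 0 90 0 0 0;0 0 100 0 0 0;0 0 106 0 0 0;0 0 106 0 0 0' |grep -E "pos|con"
python3 -c "
from h import *
import cv2
cv2.imwrite('pics/sc1.png',arm.get_image('scene')[150:350,:320].repeat(2,0).repeat(2,1))"
```

```text
position: [521.1, -293.9, 43.4]
contact_force: [0.4, -0.8, -1.6]
```

View pics/sc1.png

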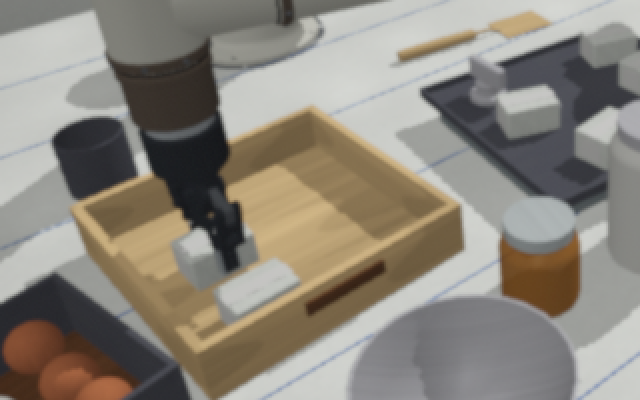

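The scene view shows the second brick still held level at (215,250), beside the first one lying flat in the crate at (258,290). I lower it and release.

```bash
python3 jog.py '0 0 4 0 0 0;0 0 7 0 0 0;0 0 7 0 0 0;0 0 7 0 0 0' |grep -E "pos|con"
python3 jog.py '0 0 0 0 0 0;0 0 0 0 0 0;0 0 0 0 0 0' 62 | grep grasp
python3 jog.py '0 0 -25 0 0 0;0 0 -70 0 0 0;0 0 -115 0 0 0;0 0 -115 0 0 0;0 0 -115 0 0 0'
python3 -c "
from h import *
bricks_now()
plan((555,-100,150,159),(559,107,150,159),(559,107,67,159))"
```

```text
position: [520.6, -294.8, 36.5]
contact_force: [-0.3, 0.4, -1.0]
grasp_force: 0.0
clock: 12.2
position: [521.1, -294.7, 152.9]
ee_rot: [0.719, -0.695, 0.001, -0.001]
contact_force: [-1.0, 0.8, 0.2]
gripper_width: 61.7
grasp_force: 0.0
xy 472 113  size 53x47  long dir -40.3 deg px [268. 265.]
xy 498 315  size 72x48  long dir 71.7 deg px [179. 253.]
xy 559 108  size 71x50  long dir 68.9 deg px [271. 226.]
xy 592 298  size 70x47  long dir -89.9 deg px [188. 212.]
xy 673 138  size 71x50  long dir -82.7 deg px [258. 178.]
t 12.25 at [ 520.1 -294.3  151.2] yaw -178.0 width 61.8 grip 0.0 F [-0.  -0.6 -0.3]
(555, -100, 150, 159) -> [-193.   -41.6    1.2] rz 0.401 rows 3.9
(559, 107, 150, 159) -> [-194.7   70.4    0. ] rz -0.000 rows 4.1
(559, 107, 67, 159) -> [ 0.  0. 83.] rz -0.000 rows 1.7
```

```bash
python3 jog.py '-193 -42 1 0 0 0.401;-193 -42 1 0 0 0.401;-193 -42 1 0 0 0.401;-193 -42 1 0 0 0.401;-193 -42 1 0 0 0.401' 64 |grep pos
python3 jog.py '-195 71 0 0 0 0;-195 71 0 0 0 0;-195 71 0 0 0 0;-195 71 0 0 0 0;-195 71 0 0 0 0;-195 71 0 0 0 0;-195 71 0 0 0 0' |grep pos
python3 jog.py '0 0 30 0 0 0;0 0 60 0 0 0;0 0 83 0 0 0;0 0 83 0 0 0;0 0 83 0 0 0' |grep -E 'pos|con'
python3 jog.py '0 0 0 0 0 0;0 0 0 0 0 0;0 0 0 0 0 0;0 0 0 0 0 0;0 0 0 0 0 0' 0 |grep -E 'pos|con'
python3 jog.py '0 0 -30 0 0 0;0 0 -60 0 0 0;0 0 -90 0 0 0;0 0 -90 0 0 0;0 0 -90 0 0 0'
python3 -c "
from h import *
plan((520,-80,150,182),(432,-297,150,182),(432,-297,37,182))"
```

```text
position: [555.7, -96.0, 148.5]
position: [558.6, 106.1, 149.1]
position: [559.4, 105.7, 67.4]
contact_force: [-0.9, 0.0, 1.4]
position: [560.1, 107.3, 68.9]
contact_force: [0.4, -1.5, 6.4]
clock: 14.95
position: [558.8, 107.4, 157.5]
ee_rot: [-0.566, 0.824, 0.0, 0.0]
contact_force: [-0.1, -0.5, -1.5]
gripper_width: 48.8
grasp_force: 63.6
t 14.95 at [558.8 107.4 157.5] yaw 159.0 width 48.8 grip 63.6 F [-0.1 -0.5 -1.5]
(520, -80, 150, 182) -> [188.9 -30.9   7.5] rz -0.401 rows 3.8
(432, -297, 150, 182) -> [213.8  95.5   0. ] rz -0.000 rows 4.7
(432, -297, 37, 182) -> [  0.   0. 113.] rz -0.000 rows 2.3
```

```bash
python3 jog.py '189 -31 7 0 0 -0.401;189 -31 7 0 0 -0.401;189 -31 7 0 0 -0.401;189 -31 7 0 0 -0.401;189 -31 7 0 0 -0.401' |grep grasp
python3 jog.py '214 96 0 0 0 0;214 96 0 0 0 0;214 96 0 0 0 0;214 96 0 0 0 0;214 96 0 0 0 0;214 96 0 0 0 0;214 96 0 0 0 0' |grep -E "pos|wid|gras"
python3 jog.py '0 0 30 0 0 0;0 0 65 0 0 0;0 0 90 0 0 0;0 0 103 0 0 0;0 0 103 0 0 0;0 0 103 0 0 0' |grep -E "pos|con|gras"
python3 -c "
from h import *
plan((432,-297,40,182))"
```

```text
grasp_force: 63.5
position: [431.2, -297.5, 148.9]
gripper_width: 48.9
grasp_force: 63.5
position: [432.8, -296.7, 47.2]
contact_force: [-0.1, -0.1, -0.7]
grasp_force: 63.6
t 16.75 at [ 432.8 -296.7   47.2] yaw -177.9 width 48.9 grip 63.6 F [-0.1 -0.1 -0.7]
(432, -297, 40, 182) -> [0.3 0.8 7.2] rz 0.002 rows 0.1
```

```bash
python3 jog.py '0 0 4 0 0 0;0 0 7 0 0 0;0 0 7 0 0 0' |grep -E "pos|con"
python3 jog.py '0 0 0 0 0 0;0 0 0 0 0 0;0 0 0 0 0 0' 62 | grep grasp
python3 jog.py '0 0 -25 0 0 0;0 0 -70 0 0 0;0 0 -115 0 0 0;0 0 -115 0 0 0;0 0 -115 0 0 0' |grep pos
python3 -c "
from h import *
bricks_now('t3')
plan((540,-80,160,187),(673,138,160,187),(673,138,66,187))"
```

```text
position: [432.1, -297.5, 40.5]
contact_force: [0.6, 0.2, -0.9]
grasp_force: 0.0
position: [432.6, -297.7, 156.7]
xy 471 114  size 52x47  long dir -40.3 deg px [268. 265.]
xy 498 315  size 72x48  long dir 71.7 deg px [179. 253.]
xy 592 298  size 70x47  long dir -89.9 deg px [188. 212.]
xy 673 138  size 71x50  long dir -82.7 deg px [258. 178.]
t 17.90 at [ 431.7 -297.4  155.2] yaw -178.0 width 62.1 grip 0.0 F [ 0.7 -0.8 -0.1]
(540, -80, 160, 187) -> [-213.5 -115.7   -4.8] rz -0.088 rows 4.9
(673, 138, 160, 187) -> [-200.2 -158.6    0. ] rz -0.000 rows 5.1
(673, 138, 66, 187) -> [ 0.  0. 94.] rz -0.000 rows 1.9
```

```bash
python3 jog.py '-214 -116 -5 0 0 -0.088;-214 -116 -5 0 0 -0.088;-214 -116 -5 0 0 -0.088;-214 -116 -5 0 0 -0.088;-214 -116 -5 0 0 -0.088;-214 -116 -5 0 0 -0.088' 70 |grep pos
python3 jog.py '-200 -159 0 0 0 0;-200 -159 0 0 0 0;-200 -159 0 0 0 0;-200 -159 0 0 0 0;-200 -159 0 0 0 0;-200 -159 0 0 0 0;-200 -159 0 0 0 0;-200 -159 0 0 0 0' |grep pos
python3 jog.py '0 0 30 0 0 0;0 0 65 0 0 0;0 0 94 0 0 0;0 0 94 0 0 0;0 0 94 0 0 0' |grep -E 'pos|con'
python3 jog.py '0 0 0 0 0 0;0 0 0 0 0 0;0 0 0 0 0 0;0 0 0 0 0 0;0 0 0 0 0 0' 0 |grep -E 'pos|con'
python3 jog.py '0 0 -30 0 0 0;0 0 -60 0 0 0;0 0 -90 0 0 0;0 0 -90 0 0 0;0 0 -90 0 0 0'
python3 -c "
from h import *
plan((620,-20,150,182),(604,-167,150,182),(604,-167,45,182))"
```

```text
position: [542.2, -75.8, 158.6]
position: [672.7, 137.0, 158.7]
position: [673.8, 136.9, 66.9]
contact_force: [-0.4, -0.1, 0.2]
position: [675.3, 138.7, 69.2]
contact_force: [-0.3, -1.0, 7.3]
clock: 20.8
position: [673.5, 138.6, 156.7]
ee_rot: [0.749, -0.662, -0.0, -0.001]
contact_force: [0.2, -0.2, -2.1]
gripper_width: 49.2
grasp_force: 63.9
t 20.80 at [673.5 138.6 156.7] yaw -173.0 width 49.2 grip 63.9 F [ 0.2 -0.2 -2.1]
(620, -20, 150, 182) -> [150.8  72.5   6.7] rz 0.088 rows 3.3
(604, -167, 150, 182) -> [146.4  21.1   0. ] rz -0.000 rows 3.0
(604, -167, 45, 182) -> [  0.   0. 105.] rz -0.000 rows 2.1
```

```bash
python3 jog.py '151 72 5 0 0 0.088;151 72 5 0 0 0.088;151 72 5 0 0 0.088;151 72 5 0 0 0.088;151 72 5 0 0 0.088' |grep grasp
python3 jog.py '146 21 0 0 0 0;146 21 0 0 0 0;146 21 0 0 0 0;146 21 0 0 0 0;146 21 0 0 0 0;146 21 0 0 0 0' |grep -E "pos|wid|gras"
python3 jog.py '0 0 30 0 0 0;0 0 65 0 0 0;0 0 90 0 0 0;0 0 103 0 0 0;0 0 103 0 0 0;0 0 103 0 0 0' |grep -E "pos|con|gras"
python3 -c "
from h import *
plan((604,-167,40,182))"
```

```text
grasp_force: 63.8
position: [605.4, -165.7, 150.5]
gripper_width: 49.0
grasp_force: 63.8
position: [606.2, -166.3, 49.2]
contact_force: [1.4, 0.5, 0.2]
grasp_force: 63.9
t 22.50 at [ 606.2 -166.3   49.2] yaw -177.9 width 48.9 grip 63.9 F [1.4 0.5 0.2]
(604, -167, 40, 182) -> [0.6 2.2 9.2] rz 0.002 rows 0.2
```

```bash
python3 jog.py '0 2 5 0 0 0;0 2 9 0 0 0;0 2 9 0 0 0' |grep -E "pos|con"
python3 jog.py '0 0 0 0 0 0;0 0 0 0 0 0;0 0 0 0 0 0' 62 | grep grasp
python3 jog.py '0 0 -25 0 0 0;0 0 -70 0 0 0;0 0 -115 0 0 0;0 0 -115 0 0 0;0 0 -115 0 0 0' |grep pos
python3 -c "
from h import *
bricks_now('t4')
plan((590,60,155,180),(592,298,155,180),(592,298,66,180))"
```

```text
position: [602.8, -167.1, 39.4]
contact_force: [-0.6, 0.4, -0.9]
grasp_force: 0.0
position: [603.7, -167.0, 156.2]
xy 472 113  size 53x48  long dir -40.3 deg px [268. 265.]
xy 498 314  size 73x49  long dir 71.7 deg px [180. 253.]
xy 591 298  size 69x48  long dir -87.5 deg px [188. 212.]
t 23.65 at [ 602.7 -166.9  154.4] yaw -178.0 width 62.1 grip 0.0 F [-1.   0.7 -0.3]
(590, 60, 155, 180) -> [-227.2    4.9   -0.6] rz 0.035 rows 4.5
(592, 298, 155, 180) -> [-238.   -2.    0.] rz -0.000 rows 4.8
(592, 298, 66, 180) -> [ 0.  0. 89.] rz -0.000 rows 1.8
```

```bash
python3 jog.py '-227 5 -1 0 0 0.035;-227 5 -1 0 0 0.035;-227 5 -1 0 0 0.035;-227 5 -1 0 0 0.035;-227 5 -1 0 0 0.035;-227 5 -1 0 0 0.035' 74 |grep pos
python3 jog.py '-238 -2 0 0 0 0;-238 -2 0 0 0 0;-238 -2 0 0 0 0;-238 -2 0 0 0 0;-238 -2 0 0 0 0;-238 -2 0 0 0 0;-238 -2 0 0 0 0' |grep pos
python3 jog.py '0 0 30 0 0 0;0 0 65 0 0 0;0 0 89 0 0 0;0 0 89 0 0 0;0 0 89 0 0 0' |grep -E 'pos|con'
python3 jog.py '0 0 0 0 0 0;0 0 0 0 0 0;0 0 0 0 0 0;0 0 0 0 0 0;0 0 0 0 0 0' 0 |grep -E 'pos|con'
python3 jog.py '0 0 -30 0 0 0;0 0 -60 0 0 0;0 0 -90 0 0 0;0 0 -90 0 0 0;0 0 -90 0 0 0'
python3 -c "
from h import *
plan((570,50,150,182),(516,-170,150,182),(516,-170,47,182))"
```

```text
position: [589.2, 62.8, 153.6]
position: [591.5, 297.2, 153.4]
position: [592.6, 296.0, 66.4]
contact_force: [0.8, 0.1, 1.3]
position: [593.3, 298.2, 68.8]
contact_force: [0.2, -1.1, 6.5]
clock: 26.45
position: [591.6, 297.7, 156.5]
ee_rot: [-0.707, 0.707, 0.0, 0.0]
contact_force: [-0.6, 0.4, -2.7]
gripper_width: 49.2
grasp_force: 62.3
t 26.45 at [591.6 297.7 156.5] yaw 180.0 width 49.2 grip 62.3 F [-0.6  0.4 -2.7]
(570, 50, 150, 182) -> [247.7  21.5   6.5] rz -0.035 rows 5.0
(516, -170, 150, 182) -> [218.   61.6   0. ] rz -0.000 rows 4.5
(516, -170, 47, 182) -> [  0.   0. 103.] rz -0.000 rows 2.1
```

```bash
python3 jog.py '248 21 5 0 0 -0.035;248 21 5 0 0 -0.035;248 21 5 0 0 -0.035;248 21 5 0 0 -0.035;248 21 5 0 0 -0.035;248 21 5 0 0 -0.035' |grep grasp
python3 jog.py '218 62 0 0 0 0;218 62 0 0 0 0;218 62 0 0 0 0;218 62 0 0 0 0;218 62 0 0 0 0;218 62 0 0 0 0;218 62 0 0 0 0' |grep -E "pos|wid|gras"
python3 jog.py '0 0 30 0 0 0;0 0 65 0 0 0;0 0 90 0 0 0;0 0 103 0 0 0;0 0 103 0 0 0;0 0 103 0 0 0' |grep -E "pos|con|gras"
python3 -c "
from h import *
plan((516,-170,40,182))"
```

```text
grasp_force: 62.2
position: [515.8, -170.5, 149.9]
gripper_width: 49.6
grasp_force: 62.2
position: [517.3, -169.4, 48.2]
contact_force: [-0.3, -0.7, -1.3]
grasp_force: 62.3
t 28.35 at [ 517.3 -169.4   48.2] yaw -177.9 width 49.4 grip 62.3 F [-0.3 -0.7 -1.3]
(516, -170, 40, 182) -> [0.5 1.3 8.2] rz 0.002 rows 0.2
```

```bash
python3 jog.py '0 1 5 0 0 0;0 1 8 0 0 0;0 1 8 0 0 0' |grep -E "pos|con"
python3 jog.py '0 0 0 0 0 0;0 0 0 0 0 0;0 0 0 0 0 0' 62 | grep grasp
python3 jog.py '0 0 -25 0 0 0;0 0 -70 0 0 0;0 0 -115 0 0 0;0 0 -115 0 0 0;0 0 -115 0 0 0' |grep pos
python3 -c "
from h import *
bricks_now('t5')
plan((500,60,155,162),(498,314,155,162),(498,314,66,162))"
```

```text
position: [515.6, -170.3, 40.4]
contact_force: [-0.2, 0.5, -1.6]
grasp_force: 0.0
position: [516.3, -170.4, 156.8]
xy 472 113  size 53x48  long dir -41.1 deg px [268. 265.]
xy 498 314  size 73x49  long dir 71.7 deg px [180. 253.]
t 29.50 at [ 515.3 -170.4  155.3] yaw -178.0 width 62.2 grip 0.0 F [-0.1  0.   0.9]
(500, 60, 155, 162) -> [-230.8    7.3    0.3] rz 0.349 rows 4.6
(498, 314, 155, 162) -> [-241.    80.4    0. ] rz -0.000 rows 5.1
(498, 314, 66, 162) -> [ 0.  0. 89.] rz -0.000 rows 1.8
```

```bash
python3 jog.py '-231 7 0 0 0 0.349;-231 7 0 0 0 0.349;-231 7 0 0 0 0.349;-231 7 0 0 0 0.349;-231 7 0 0 0 0.349;-231 7 0 0 0 0.349' 74 |grep pos
python3 jog.py '-241 80 0 0 0 0;-241 80 0 0 0 0;-241 80 0 0 0 0;-241 80 0 0 0 0;-241 80 0 0 0 0;-241 80 0 0 0 0;-241 80 0 0 0 0' |grep pos
python3 jog.py '0 0 30 0 0 0;0 0 65 0 0 0;0 0 89 0 0 0;0 0 89 0 0 0;0 0 89 0 0 0' |grep -E 'pos|con'
python3 jog.py '0 0 0 0 0 0;0 0 0 0 0 0;0 0 0 0 0 0;0 0 0 0 0 0;0 0 0 0 0 0' 0 |grep -E 'pos|con'
python3 jog.py '0 0 -30 0 0 0;0 0 -60 0 0 0;0 0 -90 0 0 0;0 0 -90 0 0 0;0 0 -90 0 0 0'
python3 -c "
from h import *
plan((470,50,150,182),(428,-173,150,182),(428,-173,47,182))"
```

```text
position: [499.9, 63.9, 153.9]
position: [498.3, 314.4, 153.2]
position: [499.3, 312.7, 66.2]
contact_force: [0.8, 0.1, 0.9]
position: [499.9, 314.8, 68.3]
contact_force: [-0.1, -0.7, 6.7]
clock: 32.3
position: [498.6, 314.1, 156.6]
ee_rot: [-0.588, 0.809, 0.0, 0.0]
contact_force: [-0.4, -0.2, -1.6]
gripper_width: 49.1
grasp_force: 63.8
t 32.30 at [498.6 314.1 156.6] yaw 162.0 width 49.1 grip 63.8 F [-0.4 -0.2 -1.6]
(470, 50, 150, 182) -> [260.  -54.4   6.6] rz -0.349 rows 5.3
(428, -173, 150, 182) -> [221.4  49.8   0. ] rz -0.000 rows 4.5
(428, -173, 47, 182) -> [  0.   0. 103.] rz -0.000 rows 2.1
```

```bash
python3 jog.py '260 -54 5 0 0 -0.349;260 -54 5 0 0 -0.349;260 -54 5 0 0 -0.349;260 -54 5 0 0 -0.349;260 -54 5 0 0 -0.349;260 -54 5 0 0 -0.349' |grep grasp
python3 jog.py '221 50 0 0 0 0;221 50 0 0 0 0;221 50 0 0 0 0;221 50 0 0 0 0;221 50 0 0 0 0;221 50 0 0 0 0;221 50 0 0 0 0' |grep -E "pos|wid|gras"
python3 jog.py '0 0 30 0 0 0;0 0 65 0 0 0;0 0 90 0 0 0;0 0 103 0 0 0;0 0 103 0 0 0;0 0 103 0 0 0' |grep -E "pos|con|gras"
python3 -c "
from h import *
plan((428,-173,40,182))"
```

```text
grasp_force: 63.7
position: [427.2, -172.7, 150.3]
gripper_width: 48.7
grasp_force: 63.7
position: [428.4, -171.7, 48.3]
contact_force: [-0.4, 0.5, -1.9]
grasp_force: 63.8
t 34.20 at [ 428.4 -171.7   48.3] yaw -177.9 width 48.8 grip 63.8 F [-0.4  0.5 -1.9]
(428, -173, 40, 182) -> [1.3 0.4 8.3] rz 0.002 rows 0.2
```

```bash
python3 jog.py '1 0 5 0 0 0;1 0 8 0 0 0;1 0 8 0 0 0' |grep -E "pos|con"
python3 jog.py '0 0 0 0 0 0;0 0 0 0 0 0;0 0 0 0 0 0' 62 | grep grasp
python3 jog.py '0 0 -25 0 0 0;0 0 -70 0 0 0;0 0 -115 0 0 0;-100 0 -165 0 0 0;-150 0 -165 0 0 0;-150 0 -165 0 0 0;-150 0 -165 0 0 0' |grep pos
python3 - <<'E'
from h import *
q=bricks_now('t6')
im=cv2.imread("pics/t6.png"); c=arm.get_calibration("top"); g=cv2.cvtColor(im,cv2.COLOR_BGR2GRAY)
v=np.vstack([cv2.resize(im[170:320,340:500],(480,450),interpolation=2)]); w=cv2.resize(im[230:310,235:305],(394,450),interpolation=2)
w=w[:,:310]; cv2.imwrite("pics/t6c.png",np.hstack([v,w]))
E
```

```text
position: [427.8, -173.4, 40.4]
contact_force: [-0.4, 0.9, -1.5]
grasp_force: 0.0
position: [423.4, -20.2, 207.5]
xy 472 113  size 54x48  long dir -40.3 deg px [268. 264.]
```

View pics/t6c.png

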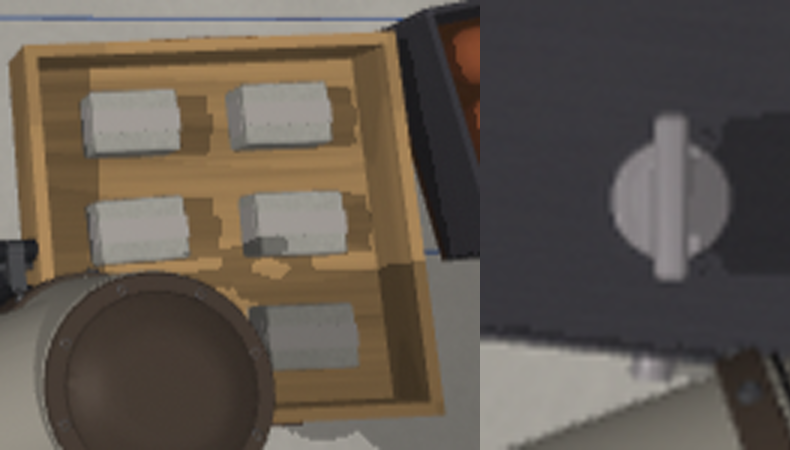

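All five visible bricks lie flat in the crate, and the sixth is under the arm. The wing runs from px (269,250) to (269,280).

```bash
python3 - <<'E'
from h import *
im=cv2.imread("pics/t6.png"); c=arm.get_calibration("top"); g=cv2.cvtColor(im,cv2.COLOR_BGR2GRAY)
print(g[250:282:3,260:282])
e=cast(c,[(268.6,250),(268.6,279.5)],95); print(e.round(1),e.mean(0).round(1))
print(cast(c,[(268.4,265.8)],50).round(1),"drain expected 471,108")
plan((471,111,160,90),(471,111,84,90))
s=arm.read_state(); print(s["joints"].round(2), s["wrist_torque"].round(3))
E
```

```text
[[ 56  57  57  57  57  57  69  88  90  88  87  66  59  58  59  58  58  58
   57  54  54  54]
 [ 58  58  57  58  58  57 125 135 133 130 125  95  60  58  49  45  55  56
   43  42  42  43]
 [ 59  58  67  84 115 130 128 136 134 130 125  95 111 110  71  55  54  43
   43  42  43  44]
 [105 128 129 131 134 136 129 136 134 131 125  95  89  97  99  99  98  76
   47  43  43  43]
 [133 130 135 135 136 124 128 137 134 132 124  95  89  98 100  99  99  98
   95  51  44  42]
 [134 132 137 135 137 125 127 139 136 132 126  95  98  99  99  99  99  99
   99  65  44  41]
 [134 130 133 135 137 125 128 140 137 132 125  94  99  99  99  99  99 100
   97  49  43  42]
 [115 129 131 134 136 125 129 140 139 133 125  93 107 108 101 100 100  76
   43  43  42  43]
 [ 59  57  61 102 126 120 129 142 139 134 125  94 126 121  76  55  45  42
   43  43  42  43]
 [ 56  56  56  57  58  64 128 142 140 134 125  92  58  55  55  52  56  57
   46  43  42  43]
 [ 56  55  55  56  55  56  56  56  55  57  57  57  57  56  57  56  57  57
   56  57  56  56]]
[[503.4 112.8  95. ]
 [438.7 112.7  95. ]] [471.  112.7  95. ]
[[469.7 113.1  50. ]] drain expected 471,108
t 35.55 at [423.2 -20.8 206.9] yaw -177.7 width 61.9 grip 0.0 F [0.2 1.5 0.7]
(471, 111, 160, 90) -> [-129.8  -53.    46.9] rz -1.531 rows 10.2
(471, 111, 84, 90) -> [ 0.  0. 76.] rz -0.000 rows 1.5
[ 0.34  0.07 -0.52 -0.   -0.97 -0.3 ] [-0.01  -0.014  0.046]
```

```bash
python3 jog.py '-130 -53 40 0 0 -1.531;-130 -53 40 0 0 -1.531;-130 -53 40 0 0 -1.531;-130 -53 40 0 0 -1.531;-130 -53 40 0 0 -1.531;-130 -53 40 0 0 -1.531;-130 -53 40 0 0 -1.531;-130 -53 40 0 0 -1.531;-130 -53 40 0 0 -1.531;-130 -53 40 0 0 -1.531' 50 |grep pos
python3 jog.py '-130 0 0 0 0 0' |tail -0; python3 -c "
from h import *
plan((471,112.7,87,270))
s=arm.read_state(); print(s['joints'].round(2), s['wrist_torque'].round(3))
im=arm.get_image('top'); cv2.imwrite('pics/t7.png',cv2.resize(im[170:320,340:500],(480,450)))"
```

```text
position: [471.0, 106.8, 164.6]
t 36.65 at [425.  110.1 164.5] yaw -92.1 width 49.6 grip 0.0 F [-2.1  1.2  0.4]
(471, 112.7, 87, 270) -> [45.9 -4.2 77.5] rz -0.037 rows 1.8
[ 0.63  0.16 -0.55  0.   -0.86  0.91] [ 0.14   0.177 -0.004]Exception ignored on flushing sys.stdout:
BrokenPipeError: [Errno 32] Broken pipe
```

```bash
python3 jog.py '47 -4 0 0 0 -0.037;47 -4 0 0 0 -0.037;47 -4 0 0 0 -0.037;47 -4 0 0 0 -0.037'|grep pos
python3 -c "
from h import *
plan((471,112.7,87,270))
s=arm.read_state(); print(s['joints'].round(2), s['wrist_torque'].round(3))"
```

```text
position: [467.8, 111.3, 164.8]
t 37.10 at [467.8 111.3 164.8] yaw -90.0 width 50.3 grip 0.0 F [-1.   0.5 -0.9]
(471, 112.7, 87, 270) -> [ 3.2 -1.4 77.8] rz -0.000 rows 1.6
[ 0.57  0.23 -0.46 -0.   -0.89  1.  ] [0.045 0.023 0.008]
```

View pics/t7.png

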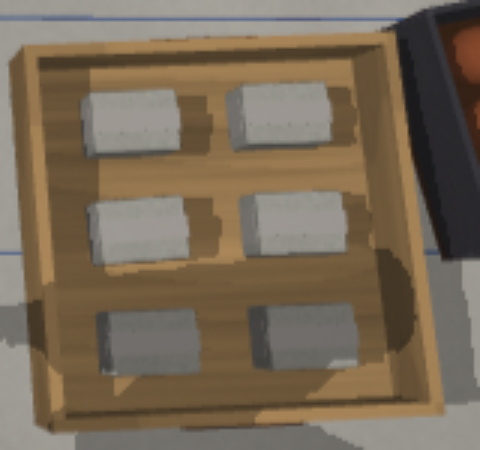

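All six bricks lie flat, apart and let go in the crate. Next I descend onto the plug and grip it.

```bash
python3 jog.py '3 -1 30 0 0 0;3 -1 60 0 0 0;3 -1 78 0 0 0;3 -1 78 0 0 0;3 -1 78 0 0 0'|grep -E 'pos|con'
python3 jog.py '0 0 0 0 0 0;0 0 0 0 0 0;0 0 0 0 0 0;0 0 0 0 0 0;0 0 0 0 0 0;0 0 0 0 0 0' 0
python3 -c "
from h import *
plan((471,112.7,87,270))
s=arm.read_state(); print(s['joints'].round(2), s['wrist_torque'].round(3))"
```

```text
position: [471.2, 113.2, 87.8]
contact_force: [0.8, 0.3, 0.1]
clock: 38.2
position: [471.7, 112.8, 88.7]
ee_rot: [1.0, 0.001, 0.001, 0.0]
contact_force: [-0.6, -3.9, 6.0]
gripper_width: 13.0
grasp_force: 60.5
t 38.20 at [471.7 112.8  88.7] yaw -89.9 width 13.0 grip 60.5 F [-0.6 -3.9  6. ]
(471, 112.7, 87, 270) -> [-0.7  0.1  1.7] rz 0.002 rows 0.0
[ 0.57  0.34 -0.54  0.   -0.69  1.  ] [-1.225 -0.1    0.049]
```

```bash
cat > st.py <<'E'
from h import *
s=arm.read_state(); y=R.from_quat(s["ee_rot"]).as_matrix()[:,1]
print("t %.2f yaw %.3f q6 %.2f"%(s["clock"],np.arctan2(y[1],y[0]),s["joints"][5]),"pos",s["position"].round(1),"F",s["contact_force"].round(1),"T",s["wrist_torque"].round(3),"w %.1f g %.1f"%(s["gripper_width"],s["grasp_force"]),"e6 %.3f"%s["joint_efforts"][5])
E
python3 jog.py '0 0 0 0 0 0.1;0 0 0 0 0 0.2' >/dev/null; python3 st.py; python3 jog.py '0 0 0 0 0 0.1;0 0 0 0 0 0.2;0 0 0 0 0 0.3' >/dev/null; python3 st.py
```

```text
t 38.40 yaw -1.772 q6 0.80 pos [471.8 112.7  88.7] F [ 0.5 -4.1  6.1] T [-1.314 -0.124  0.297] w 12.9 g 60.7 e6 0.361
t 38.70 yaw -2.072 q6 0.50 pos [471.7 112.6  88.7] F [ 0.4 -5.6  6.2] T [-1.497 -0.188  0.306] w 12.9 g 60.7 e6 0.351
```

```bash
python3 jog.py '0 0 0 0 0 0.1;0 0 0 0 0 0.2;0 0 0 0 0 0.3;0 0 0 0 0 0.4' >/dev/null; python3 st.py; python3 jog.py '0 0 0 0 0 0.1;0 0 0 0 0 0.2' >/dev/null; python3 st.py
```

```text
t 39.10 yaw -2.472 q6 0.10 pos [471.6 112.4  88.7] F [ 0.  -6.5  5.6] T [-1.674 -0.134  0.241] w 12.8 g 60.7 e6 0.352
t 39.30 yaw -2.672 q6 -0.10 pos [471.5 112.3  88.7] F [ 1.3 -5.6  6.6] T [-1.703 -0.126  0.282] w 12.6 g 60.7 e6 0.352
```

```bash
python3 jog.py '0 0 0 0 0 0.1;0 0 0 0 0 0.2;0 0 0 0 0 0.3;0 0 0 0 0 0.4' >/dev/null; python3 st.py; python3 jog.py '0 0 0 0 0 0.1;0 0 0 0 0 0.2' >/dev/null; python3 st.py
```

```text
t 39.70 yaw -3.072 q6 -0.50 pos [471.4 112.3  88.6] F [ 0.2 -5.4  7.3] T [-1.701  0.053  0.299] w 13.0 g 60.8 e6 0.353
t 39.90 yaw 3.011 q6 -0.70 pos [471.3 112.2  88.7] F [-0.1 -4.9  8.1] T [-1.621  0.107  0.307] w 13.0 g 60.8 e6 0.353
```

```bash
python3 jog.py '0 0 0 0 0 0.1;0 0 0 0 0 0.2;0 0 0 0 0 0.3' >/dev/null; python3 st.py
```

```text
t 40.20 yaw 2.712 q6 -1.00 pos [471.2 112.3  88.7] F [-0.8 -5.4  7.2] T [-1.53   0.298  0.362] w 12.8 g 61.0 e6 0.308
```

```bash
python3 jog.py '0 0 0 0 0 0.1;0 0 0 0 0 0.2;0 0 0 0 0 0.3' >/dev/null; python3 st.py
```

```text
t 40.50 yaw 2.412 q6 -1.30 pos [471.  112.3  88.6] F [-1.6 -4.2  7.6] T [-1.373  0.467  0.588] w 12.7 g 61.1 e6 0.127
```

```bash
python3 jog.py '0 0 0 0 0 0.1;0 0 0 0 0 0.15;0 0 0 0 0 0.15' >/dev/null; python3 st.py;python3 jog.py '0 0 0 0 0 0.1;0 0 0 0 0 0.1' >/dev/null; python3 st.py
```

```text
t 40.80 yaw 2.266 q6 -1.45 pos [471.  112.4  88.7] F [-1.5 -4.7  8.4] T [-1.409  0.475  0.625] w 12.7 g 61.2 e6 -0.750
t 41.00 yaw 2.166 q6 -1.55 pos [470.9 112.4  88.6] F [-2.2 -4.2  7.7] T [-1.296  0.564  0.685] w 12.8 g 61.3 e6 -0.947
```

```bash
for i in 1 2 3; do python3 jog.py '0 0 0 0 0 0' >/dev/null; python3 st.py; done; python3 jog.py '0 0 0 0 0 0.1;0 0 0 0 0 0.1' >/dev/null; python3 st.py
```

```text
t 41.10 yaw 2.167 q6 -1.55 pos [470.9 112.4  88.7] F [-2.2 -3.9  8.4] T [-1.329  0.504  0.633] w 12.8 g 61.3 e6 -0.669
t 41.20 yaw 2.167 q6 -1.55 pos [471.  112.4  88.7] F [-1.3 -3.7  6.9] T [-1.336  0.574  0.652] w 12.6 g 61.3 e6 -0.658
t 41.30 yaw 2.167 q6 -1.55 pos [470.9 112.4  88.7] F [-1.7 -4.   7.9] T [-1.38   0.54   0.702] w 12.7 g 61.3 e6 -0.658
t 41.50 yaw 2.066 q6 -1.65 pos [470.9 112.4  88.7] F [-2.5 -4.3  7.7] T [-1.289  0.592  0.729] w 12.4 g 61.4 e6 -1.025
```

```bash
python3 jog.py '0 0 0 0 0 0.08;0 0 0 0 0 0.15;0 0 0 0 0 0.15;0 0 0 0 0 0.15;0 0 0 0 0 0.15' >/dev/null; python3 st.py;  python3 jog.py '0 0 0 0 0 0' >/dev/null; python3 st.py
```

```text
t 42.00 yaw 1.918 q6 -1.80 pos [470.9 112.5  88.7] F [-2.7 -4.3  8. ] T [-1.192  0.664  0.87 ] w 12.9 g 61.8 e6 -0.864
t 42.10 yaw 1.918 q6 -1.80 pos [470.9 112.5  88.7] F [-2.6 -3.2  7.1] T [-1.134  0.705  0.887] w 12.8 g 61.8 e6 -0.864
```

```bash
python3 jog.py '0 0 0 0 0 0;0 0 0 0 0 0;0 0 0 0 0 0;0 0 0 0 0 0' 62 >/dev/null; python3 st.py
python3 jog.py '0 0 -20 0 0 0;0 0 -50 0 0 0;0 0 -90 0 0 0;0 0 -130 0 0 0;0 0 -130 0 0 0;0 0 -130 0 0 0' |grep pos; python3 - <<'E'
from h import *
print(R.from_quat(arm.read_state()["ee_rot"]).as_matrix()[:,:2].round(2))
im=arm.get_image("scene"); cv2.imwrite("pics/end.png",im)
E
```

```text
t 42.50 yaw 1.913 q6 -1.80 pos [471.  113.4  87.2] F [-0.8  0.6  0.5] T [-0.01  -0.053 -0.024] w 61.9 g 0.0 e6 -0.001
position: [471.1, 113.6, 217.9]
[[-0.94 -0.34]
 [-0.34  0.94]
 [-0.    0.  ]]
```

View pics/end.png

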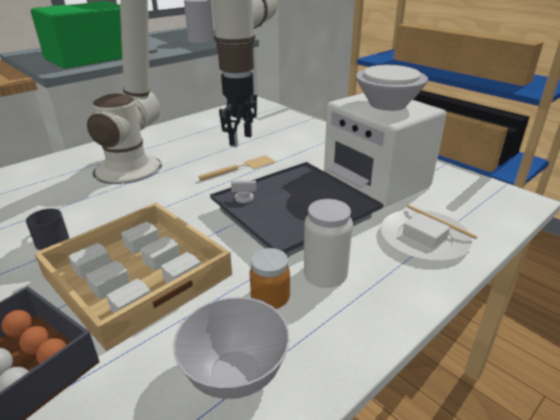

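The tray is empty, with the plug at (243,190). Six bricks lie flat in the crate around (135,270), the jars at (328,240) and (270,278) have not moved, and the gripper is clear.

```bash
python3 jog.py '0 0 0 0 0 0;0 0 0 0 0 0;0 0 0 0 0 0' |grep con; python3 -c "
from bench import arm; print(arm.job_done())"
```

```text
contact_force: [1.1, -0.0, 0.6]
the job is handed in; nothing more can be done
None
```

I handed the job in at about 43 s with all six bricks in a single layer in the crate, the drain plug tightened to about 0.87 N m, and the jars where they started; the judge's verdict was not shown.

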